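Turn the top sample board over the binder rings

TASK

The decorator's sample binder lies open on the table. With a fingertip, turn the top board of its right-hand pile over the rings until it lies flat on the left-hand pile, so that the next board is on show; its projecting tab leaves room to get under it. Only push it, with the tip or outside of the fingers: do not take it between the fingers, press hard or fling it over. Turn just this one board, leave the binder where it lies and do not disturb the things around it.

Things in the scene. Friction and masses are not known exactly. Their poses are not given: they have to be found in the camera images.
- binder: Open two-ring binder, loose, about 1.7 kg, lying on the table: grey covers 4 mm thick (224 mm along the spine, 346 mm across), a pile of white A5 boards on each side, each board 3 mm thick, 210 mm along the spine, 148 mm across. Origin: under the middle of the spine, at table height. x axis: along the spine, away from the robot; y axis: towards the left-hand pile; z up.
- ring_axis (a point): Common centre of the two upright steel rings (56 mm diameter, over the spine), 32 mm above the binder's origin, same axes. The boards turn about the x axis through this point. Measured out from it, the right-hand pile reaches 168 mm at its top, stepping in to 151 mm at its foot; the covers reach 173 mm.
- top_board (a joint): Angle of the topmost right-hand board about the ring axis: 0 flat on the right-hand pile, pi/2 upright, pi flat on the left-hand pile (limits 0 and pi). About 0.1 kg; its holes drag on the rings (0.045 N m), so it stays where it is left near upright and falls slowly by its own weight once it leans well over.
- top_tab (a point): Middle of the outer edge of the top board's index tab, at half thickness, 188 mm from the ring axis. The tab is at mid-length of the board, 3 mm thick, 52 mm wide along the spine, and stands out 20 mm; lying flat, its underside is 30.5 mm above the table, nothing below its outer 15 mm. Turns with the board: x along the spine, y from tab to ring axis, z the face that is up at the start.
- next_board (a joint): Angle of the board directly beneath the top one (same size, same ring axis): 0 lying flat on the right-hand pile, where it must stay.
- next_tab (a point): Middle of the outer edge of the next board's tab (same size of tab), 78 mm farther along the spine (+x of the binder) than the top board's tab and 3 mm lower.
- votive: Bystander: cobalt glass votive cup, 68 mm in diameter, 68 mm high, loose. Origin: centre of its underside.
- holder: Bystander: white porcelain candle holder, foot 92 mm in diameter, 92 mm high, loose. Origin: centre of its underside.
- tub: Bystander: red plastic tub, 130 x 170 mm and 95 mm high, with a closed hinged lid with a knob, loose. Origin: centre of its underside.
- tray: Bystander: empty aluminium tray, 90 x 200 mm, rim 18 mm high, loose. Origin: centre of its underside.

How it is judged:
At the end, for the whole second after the job is handed in: The top board lies flat on the left-hand pile (within 0.08 rad) and at rest; the next board lies flat on the right (within 0.06 rad); the binder lies flat within 20 mm of where it was, and the votive, holder, tub and tray within 15 mm of where they were (value of joint top_board above 3.06 rad and velocity of joint top_board below 0.1 rad/s and value of joint next_board below 0.06 rad and distance of binder from where it was at the start of the episode below 0.02 m and angle between binder's own z axis and vertical below 0.03 rad and distance of each of votive, holder, tub, tray from where it was at the start of the episode below 0.015 m); the robot touches nothing.
It fails at once if the next board is raised as well (value of joint next_board above 0.2 rad).
It fails at once if the board is flung over (turned faster than 10 rad/s) (velocity of joint top_board above 10 rad/s).
It fails at once if the board is taken between the fingers (grasp point in the plane of the board, fingers touching it), or board or binder is pressed or gripped with over 20 N ((z of the grasp point in the frame of top_tab between -0.005 and 0.005 m and y of the grasp point in the frame of top_tab between -0.002 and 0.168 m and x of the grasp point in the frame of top_tab between -0.105 and 0.105 m and contact force between the fingers and binder above 1 N) or (z of the grasp point in the frame of top_tab between -0.003 and 0.003 m and y of the grasp point in the frame of top_tab between -0.018 and 0.168 m and x of the grasp point in the frame of top_tab between -0.105 and 0.105 m and value of joint top_board between 1.2 and 1.9 rad and contact force between the fingers and binder above 1 N) or contact force between the fingers and binder above 20 N).
It fails at once if the binder is dragged or lifted (over 25 mm) (distance of binder from where it was at the start of the episode above 0.025 m).
It fails at once if a bystander is lifted, tipped or pushed away (distance of any of votive, holder, tub, tray from where it was at the start of the episode above 0.03 m).
It also fails if it takes over 48 s, if anything falls off the work surface, if the arm or the gripper's body presses on something with over 40 N, if the wrist force passes 120 N, or if a joint passes its speed limit or range.

ROBOT

A 7-joint arm with a two-finger parallel gripper is mounted at the origin on the work surface. World frame = base frame: x ahead of the robot, y to its left, z up, the work surface at z = 0. Lengths are in m, angles in rad, forces in N, time in s.
With the tool pointing down it reaches from about 0.35 to 0.9 m from the base axis. Payload 7.2 kg.
Tool frame: the origin (TCP) lies at the very end of the fingers, on their centre line; the grasp point (between the pads) lies 19 mm behind it; z points along the fingers, y is the direction in which the jaws open and shut (so a half turn about z gives the same grasp; the last joint's range is limited). The gripper opens to 88 mm and grips with 3 to 60 N. Pads are 20 mm wide; open, the fingers measure 115 mm over their backs; the gripper's body (75 mm by 178 mm) begins 61 mm behind the grasp point.
Start: joints at [-1.199, 0.411, -0.013, 1.596, 0.006, 1.134, -0.082], TCP at [0.266, 0.566, 0.223] pointing down, gripper open.
Joint ranges: [-2.95, 2.95], [-0.29, 1.99], [-1.47, 1.44], [0.14, 2.54], [-1.03, 4.17], [0.13, 1.85], [-2.86, 2.86]. Speed limits (rad/s): [2.39, 2.39, 3.01, 3.01, 3.14, 3.14, 3.14].

INTERFACE

Orientations are given as a rotation vector (axis times angle).
In Python, from cell import env gives the robot as it stands. Calls block until the motion is done:
- env.move_pose(position, orientation): joint-space move of the TCP to a pose.
- env.line_to(position, attitude=None, v=0.15, guard=None): straight line of the TCP; attitude=None keeps the orientation; v is the mean speed in m/s. With guard (N) it stops when the force on the tool has changed by that much, and returns True; else False.
- env.move_j(angles): joint-space move.
- env.open_gripper() and env.close_gripper(strength=None): open the fingers fully, or close them until they stop; strength is the grip in N (None keeps the last).
- env.wait(seconds).
- env.solve_ik(position, orientation): joint angles nearest the present ones, or None.
- env.state(): the state.
- env.get_image(name): name is "side" or "top" or "wrist"; returns (picture, depth): 384x512x3 uint8, blue, green, red; 384x512 float32, m along the optical axis (not along the pixel's ray), 0 where there is no reading.
- env.camera_model(name): a dict with "fx", "fy", "cx", "cy" (pixels), "R" (3x3) and "t" (3): a world point X has camera coordinates R X + t; the wrist camera has in their place "hand_eye" (4x4, takes a point from camera to tool coordinates, whose origin is the TCP and whose axes are the flange's). Camera axes: x right, y down, z forward; pixel columns grow to the right and rows downward; lengths in m; the calibration is good to about 2 mm. A picture is of the moment at which its call begins: read the wrist's pose just before it. camera_model takes no time and is no camera call.
A pose or a line that the arm cannot do raises env.PlanningError and nothing moves.
- env.finish_job(): hands the job in, once; it reports no verdict.
The state is a dict: "clock": time; "joint_pos": joint angles; "dq": joint speeds; "tau": joint torques, N m; "tool_pos": TCP position; "eef_rot": TCP orientation; "contact_force": force on the tool from outside, world axes, zero at the start; "torque": the same for the moment, N m; "finger_gap": finger opening in m.
Only numpy, scipy, OpenCV 4.12 (cv2) and the standard library are available. Lean on these libraries where they do the work, as an engineer would, in place of code of your own. Each camera call takes 0.05 s, during which the arm holds its last target. There are 200 camera calls.

## Working session

There is one attempt and no reset: what is moved stays moved. The work goes in short steps, each a Python script; the robot and the scene stay as the last script left them, time stands still between calls to the robot, and variables do not carry over. Pictures are saved under pics/ and viewed, about 8 in all and at most 12, crops included, and the job is handed in when it is done.

```bash
mkdir -p pics; ls
python3 - <<'E'
from cell import env
import cv2,numpy as np
for n in("top","side"):
    p,d=env.get_image(n); cv2.imwrite(f"pics/{n}0.png",p); np.save(f"pics/{n}0.npy",d); print(n,env.camera_model(n))
print(env.state()); print(env.camera_model("wrist"))
E
```

```text
pics
top {'fx': 395.73995619628596, 'fy': 395.73995619628596, 'cx': 248.83081396085512, 'cy': 188.56729483267807, 'R': array([[-0.03825633, -0.99925581, -0.00492803],
       [-0.97916246,  0.03847044, -0.19940137],
       [ 0.19944256, -0.00280302, -0.97990551]]), 't': array([0.16119649, 0.58140959, 1.01513684])}
side {'fx': 411.3731883481508, 'fy': 411.3731883481508, 'cx': 253.49093679752218, 'cy': 191.0674341044639, 'R': array([[ 0.8568985 , -0.51547077, -0.00385393],
       [-0.4063643 , -0.67088642, -0.62030595],
       [ 0.31716404,  0.53310534, -0.78435048]]), 't': array([-0.42026517,  0.3409228 ,  0.78235795])}
{'clock': 0.1, 'joint_pos': array([-1.19917788,  0.41183223, -0.01273085,  1.59692747,  0.00557482,
        1.13429643, -0.08217158]), 'dq': array([ 0.00076303, -0.00130141,  0.00183919, -0.00256043, -0.00100075,
        0.00061375,  0.00066807]), 'tau': array([ 2.78039101e-03, -5.89096713e+01,  6.44195359e-01, -2.91705912e+01,
       -5.36793249e-02,  1.45914205e-02,  3.93630353e-05]), 'tool_pos': array([0.2659378 , 0.56511081, 0.22189884]), 'eef_rot': array([-6.85166614e-01, -3.06571710e+00,  2.21100375e-03]), 'contact_force': array([-0.14689987,  0.51884958,  0.62031278]), 'torque': array([ 0.00675458, -0.01731371,  0.02710175]), 'finger_gap': 0.0881106364177737}
{'fx': 305.9986699529501, 'fy': 305.9986699529501, 'cx': 259.1263001739333, 'cy': 191.03787283206717, 'hand_eye': array([[ 3.09195468e-04, -9.60609703e-01, -2.77900887e-01,
         7.63923913e-02],
       [ 9.99999878e-01,  4.03954326e-04, -2.83723510e-04,
        -1.60696135e-03],
       [ 3.84806822e-04, -2.77900766e-01,  9.60609711e-01,
        -1.62776082e-01],
       [ 0.00000000e+00,  0.00000000e+00,  0.00000000e+00,
         1.00000000e+00]])}
```

View pics/top0.png

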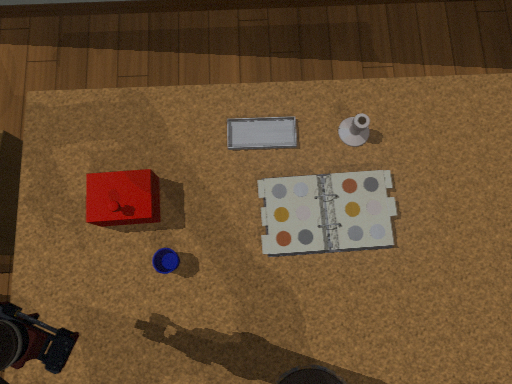

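View pics/side0.png

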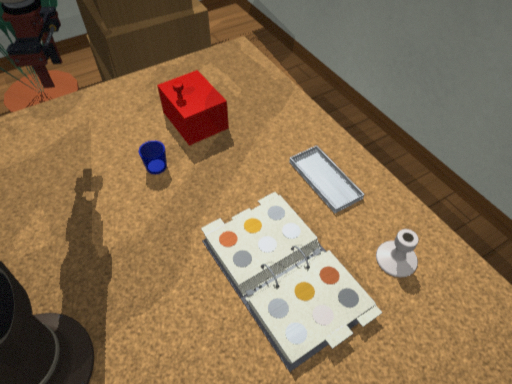

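```bash
cat > h.py <<'E'
from cell import env
import cv2,numpy as np
def ray(m,px,z):
    px=np.atleast_2d(px).astype(float)
    d=np.c_[(px[:,0]-m['cx'])/m['fx'],(px[:,1]-m['cy'])/m['fy'],np.ones(len(px))]@m['R']
    c=-m['R'].T@m['t']; return c+d*((z-c[2])/d[:,2])[:,None]
def proj(m,X):
    q=np.atleast_2d(X)@m['R'].T+m['t']; return np.c_[m['fx']*q[:,0]/q[:,2]+m['cx'],m['fy']*q[:,1]/q[:,2]+m['cy']]
E
python3 - <<'E'
from h import *
for n,box in(("top",(250,160,405,262)),("side",(195,185,390,372))):
    p=cv2.imread(f"pics/{n}0.png");m=env.camera_model(n)
    x0,y0,x1,y1=box;c=p[y0:y1,x0:x1]
    cv2.imwrite(f"pics/{n}c.png",cv2.resize(c,None,fx=4 if n=="top" else 3,fy=4 if n=="top" else 3,interpolation=cv2.INTER_CUBIC))
    hsv=cv2.cvtColor(p,cv2.COLOR_BGR2HSV);k=((hsv[...,2]>165)&(hsv[...,1]<60)).astype(np.uint8)
    M=np.zeros_like(k);M[y0:y1,x0:x1]=k[y0:y1,x0:x1]
    cs,_=cv2.findContours(M,cv2.RETR_EXTERNAL,cv2.CHAIN_APPROX_NONE)
    for q in sorted(cs,key=cv2.contourArea)[-3:]:
        a=cv2.approxPolyDP(q,2,True)[:,0]; w=ray(m,a,.0335)
        print(n,cv2.contourArea(q));print(np.c_[a,w.round(3)[:,:2]].tolist())
E
```

```text
side 591.0
[[314.0, 185.0, 0.708, 0.071], [335.0, 208.0, 0.709, -0.012], [358.0, 196.0, 0.779, -0.012], [349.0, 185.0, 0.782, 0.026]]
side 5334.5
[[275.0, 192.0, 0.613, 0.102], [258.0, 200.0, 0.565, 0.103], [260.0, 204.0, 0.563, 0.09], [253.0, 209.0, 0.541, 0.086], [246.0, 209.0, 0.527, 0.095], [233.0, 216.0, 0.491, 0.093], [227.0, 223.0, 0.469, 0.083], [219.0, 218.0, 0.46, 0.105], [201.0, 228.0, 0.412, 0.102], [238.0, 284.0, 0.416, -0.062], [261.0, 271.0, 0.472, -0.062], [262.0, 263.0, 0.484, -0.047], [266.0, 264.0, 0.49, -0.053], [264.0, 269.0, 0.48, -0.061], [291.0, 253.0, 0.551, -0.059], [292.0, 245.0, 0.564, -0.043], [296.0, 246.0, 0.571, -0.05], [294.0, 251.0, 0.56, -0.058], [297.0, 249.0, 0.568, -0.057], [296.0, 246.0, 0.571, -0.05], [299.0, 248.0, 0.573, -0.057], [316.0, 238.0, 0.621, -0.056]]
side 7961.5
[[329.0, 250.0, 0.627, -0.095], [310.0, 256.0, 0.582, -0.086], [310.0, 267.0, 0.567, -0.108], [307.0, 271.0, 0.556, -0.112], [303.0, 267.0, 0.554, -0.1], [306.0, 265.0, 0.562, -0.099], [304.0, 259.0, 0.567, -0.085], [297.0, 261.0, 0.551, -0.081], [298.0, 268.0, 0.543, -0.096], [294.0, 263.0, 0.543, -0.082], [282.0, 273.0, 0.508, -0.089], [276.0, 274.0, 0.496, -0.084], [280.0, 286.0, 0.488, -0.111], [277.0, 289.0, 0.479, -0.114], [273.0, 287.0, 0.474, -0.106], [275.0, 282.0, 0.484, -0.098], [271.0, 277.0, 0.483, -0.084], [267.0, 280.0, 0.472, -0.086], [268.0, 286.0, 0.467, -0.098], [263.0, 283.0, 0.461, -0.087], [264.0, 281.0, 0.465, -0.084], [260.0, 283.0, 0.456, -0.084], [263.0, 286.0, 0.458, -0.093], [260.0, 289.0, 0.449, -0.095], [256.0, 288.0, 0.443, -0.089], [250.0, 297.0, 0.422, -0.1], [246.0, 297.0, 0.415, -0.096], [291.0, 361.0, 0.423, -0.246], [324.0, 339.0, 0.5, -0.246], [332.0, 347.0, 0.503, -0.265], [352.0, 333.0, 0.553, -0.264], [346.0, 324.0, 0.554, -0.244], [355.0, 317.0, 0.578, -0.243], [364.0, 325.0, 0.583, -0.264], [381.0, 312.0, 0.629, -0.261]]
```

View pics/topc.png

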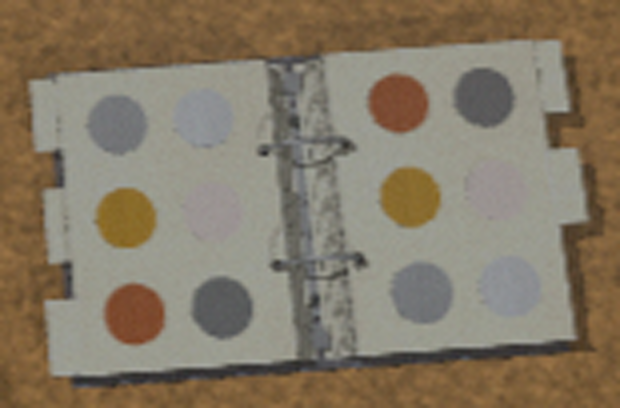

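Run:
```python
from h import *
m=env.camera_model("top")
c=np.array([[580,148],[588,220],[575,341],[560,225],[328,55],[355,355],[318,210],[400,75]])/4-.375+[250,160]
print(ray(m,c,.0335).round(3))
# bystander bearings from top
p=cv2.imread("pics/top0.png");print(ray(m,[[262,133],[354,131],[361,121],[397,253]],0).round(3))
d=np.load("pics/top0.npy");i=c.astype(int)
for u,v in((385,207),(393,207),(310,200)):
    q=np.array([(u-m['cx'])/m['fx'],(v-m['cy'])/m['fy'],1])*d[v,u];print((m['R'].T@(q-m['t'])).round(4))
from scipy.spatial.transform import Rotation as R
print(R.from_rotvec(env.state()['eef_rot']).as_matrix().round(2))
```

```text
[[ 0.554 -0.263  0.034]
 [ 0.504 -0.263  0.034]
 [ 0.422 -0.245  0.034]
 [ 0.501 -0.244  0.034]
 [ 0.627 -0.095  0.034]
 [ 0.419 -0.096  0.034]
 [ 0.518 -0.079  0.034]
 [ 0.61  -0.144  0.034]]
[[ 0.765  0.093  0.   ]
 [ 0.76  -0.178  0.   ]
 [ 0.79  -0.202  0.   ]
 [ 0.401 -0.265  0.   ]]
[ 0.5263 -0.2343  0.0315]
[ 0.5253 -0.256   0.0323]
[ 0.5545 -0.0299  0.0281]
[[-0.9   0.43 -0.  ]
 [ 0.43  0.9  -0.  ]
 [-0.   -0.   -1.  ]]
```

```bash
cat >> h.py <<'E'
from scipy.spatial.transform import Rotation as Rn
X0,YH,ZH=0.529,-0.076,0.032
a=np.radians(30); s,c=np.sin(a),np.cos(a)
ATT=Rn.from_matrix(np.array([[0,1,0],[s,0,c],[c,0,-s]])).as_rotvec()
def tcp(y,z): return [X0,y-.01*s,z-.01*c]     # put the upper leading finger corner at (y,z)
def arc(th,r): return tcp(YH-r*np.cos(th),ZH+r*np.sin(th))
E
python3 - <<'E'
from h import *
P=[tcp(-.32,.2),tcp(-.32,.0215),tcp(-.255,.0215)]+[arc(np.radians(t),.172) for t in(30,60,90,110,130)]
for p in P:
    q=env.solve_ik(p,ATT); print(np.round(p,3),None if q is None else np.round(q,2))
print(env.solve_ik([.45,0,.35],env.state()['eef_rot']))
E
```

```text
[ 0.529 -0.325  0.191] [ 0.93  0.96 -0.22  1.13 -0.55  1.82  0.8 ]
[ 0.529 -0.325  0.013] [ 0.62  1.2   0.41  1.16 -0.92  1.85  1.21]
[ 0.529 -0.26   0.013] [ 0.5   1.16  0.48  1.34 -0.98  1.8   1.28]
[ 0.529 -0.23   0.109] [ 0.43  1.    0.52  1.43 -0.97  1.85  1.23]
[ 0.529 -0.167  0.172] [ 0.41  0.83  0.4   1.55 -0.92  1.78  1.12]
[ 0.529 -0.081  0.195] [ 0.29  0.72  0.4   1.7  -0.97  1.7   1.08]
[ 0.529 -0.022  0.185] [ 0.2   0.69  0.4   1.79 -1.02  1.62  1.09]
[0.529 0.03  0.155] [ 0.46  0.67 -0.07  1.84 -0.92  1.34  0.96]
[-0.62946596 -0.0135228   0.52315234  1.82427077  0.00825025  1.32972511
  1.022709  ]
```

Run:
```python
from h import *
env.close_gripper(5)
env.move_pose([.45,.1,.38],env.state()['eef_rot'])
env.move_pose(tcp(-.34,.2),ATT)
env.line_to(tcp(-.34,.06))
print(env.line_to(tcp(-.31,.0225),v=.08,guard=6))
S=env.state();print(S['clock'],S['tool_pos'],np.round(S['joint_pos'],2),S['contact_force'],S['finger_gap'],tcp(-.31,.0225))
p,d=env.get_image("side");cv2.imwrite("pics/s1.png",cv2.resize(p[180:384,150:460],None,fx=2.4,fy=2.4))
```

```text
False
7.0917 [ 0.52911747 -0.31513872  0.01390472] [ 1.01  1.19 -0.4   1.15 -0.36  1.6   0.83] [-0.07009728 -0.24381155  0.61602223] 0.00030515426367732533 [0.529, np.float64(-0.315), np.float64(0.013839745962155613)]
```

View pics/s1.png

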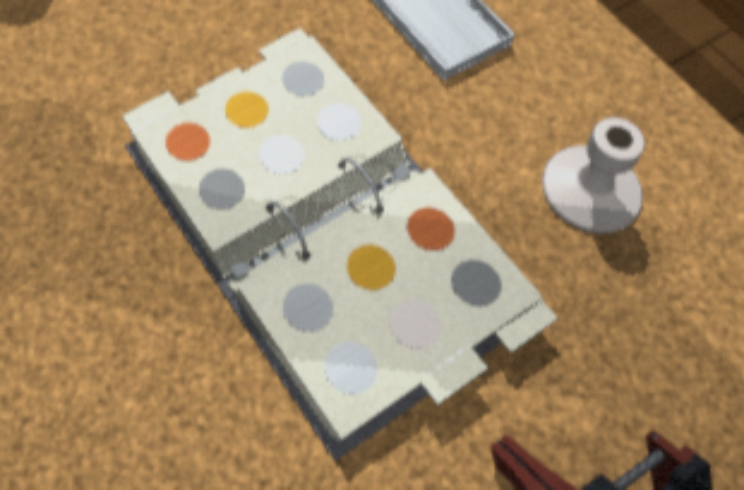

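Run:
```python
from h import *
print(env.line_to(tcp(-.255,.0215),v=.05,guard=4))
S=env.state();print(S['clock'],S['tool_pos'],S['contact_force'])
for t in (5,12,20,30):
    g=env.line_to(arc(np.radians(t),.179),v=.05,guard=8)
    S=env.state();print(t,g,S['clock'],S['tool_pos'].round(4),S['contact_force'].round(2))
    if g: break
p,d=env.get_image("side");cv2.imwrite("pics/s2.png",cv2.resize(p[180:384,150:460],None,fx=2.4,fy=2.4))
```

```text
False
8.3917 [ 0.52898532 -0.26044524  0.01273057] [ 0.43818174  0.20177903 -0.0373234 ]
5 False 9.0667 [ 0.5291 -0.2594  0.0391] [ 0.17 -0.38 -1.49]
12 False 9.65 [ 0.5291 -0.2561  0.0609] [ 0.31  0.62 -0.36]
20 False 10.3 [ 0.5291 -0.2492  0.0848] [-0.88 -0.36 -0.39]
30 False 11.075 [ 0.529  -0.2361  0.1129] [ 0.17 -0.21 -0.26]
```

View pics/s2.png

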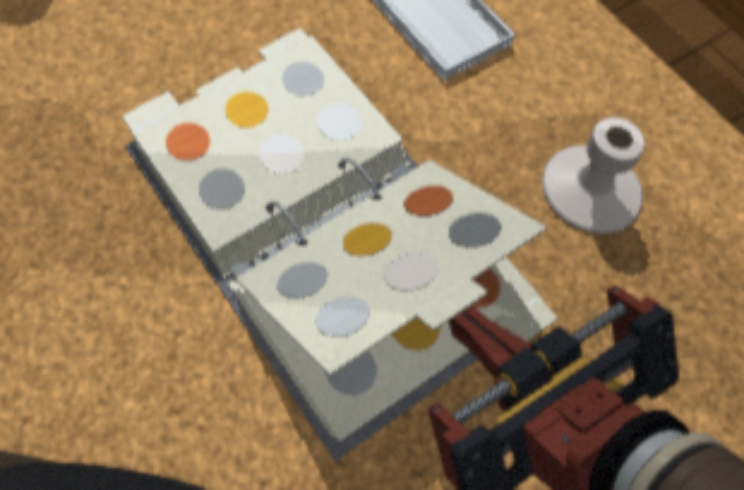

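The picture shows the top board raised on the fingertip (crop px 460,315). The next board and its tab (535,310) are still flat.

Run:
```python
from h import *
for t,r in ((42,.176),(54,.173),(66,.17),(78,.17),(90,.17),(100,.17),(108,.17),(115,.17)):
    g=env.line_to(arc(np.radians(t),r),v=.07,guard=8)
    S=env.state();print(t,g,round(S['clock'],2),S['contact_force'].round(2))
    if g: break
p,d=env.get_image("side");cv2.imwrite("pics/s3.png",cv2.resize(p[120:384,150:460],None,fx=2.2,fy=2.2))
```

```text
42 False 11.81 [-0.09 -1.24 -1.43]
54 False 12.48 [ 0.16 -0.77  0.37]
66 False 13.15 [-0.16 -0.39  0.41]
78 False 13.81 [-0.41 -1.02  0.34]
90 False 14.47 [-0.93  0.15  0.45]
100 False 15.04 [-0.55 -0.67 -0.37]
108 False 15.53 [ 0.49 -0.42  1.06]
115 False 15.98 [-0.36 -0.29 -0.61]
```

View pics/s3.png

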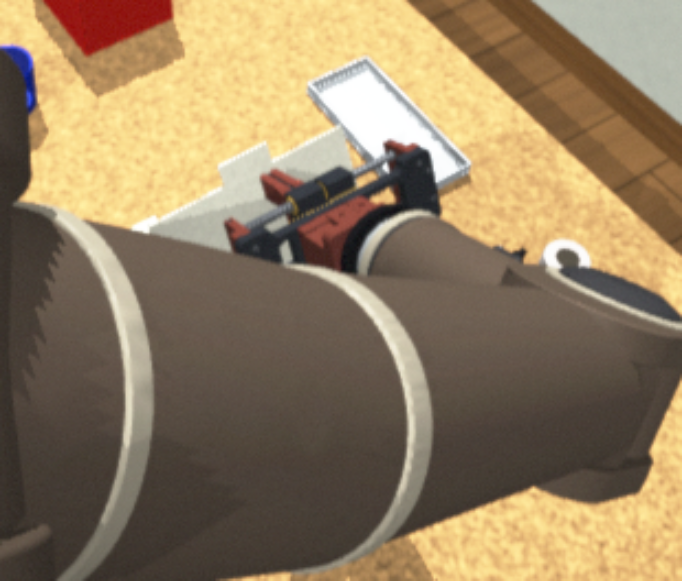

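Run:
```python
from h import *
try:
  for t in (121,127,133,139,145):
    g=env.line_to(arc(np.radians(t),.17),v=.06,guard=8)
    S=env.state();print(t,g,round(S['clock'],2),S['contact_force'].round(2))
    if g: break
except env.PlanningError as e: print(e)
P=env.state()['tool_pos'];env.line_to([P[0],P[1]-.05,P[2]+.12]);
env.line_to([P[0],P[1]-.2,P[2]+.12])
for n in("top","side"):
    p,d=env.get_image(n);cv2.imwrite(f"pics/{n}4.png",p)
t,s_=[cv2.imread(f"pics/{n}4.png") for n in("top","side")]
cv2.imwrite("pics/b4.png",np.hstack([cv2.resize(t[90:290,210:440],(400,348)),cv2.resize(s_,(400,300))[:, :].copy() if 0 else cv2.resize(s_,(400,348))]))
```

```text
121 False 16.48 [ 0.69  0.08 -0.78]
127 False 16.93 [-1.93 -0.82 -0.48]
133 False 17.38 [-0.29 -0.42 -0.19]
139 False 17.83 [ 0.28 -0.48  0.19]
145 False 18.28 [-0.26  1.1  -0.67]
```

View pics/b4.png

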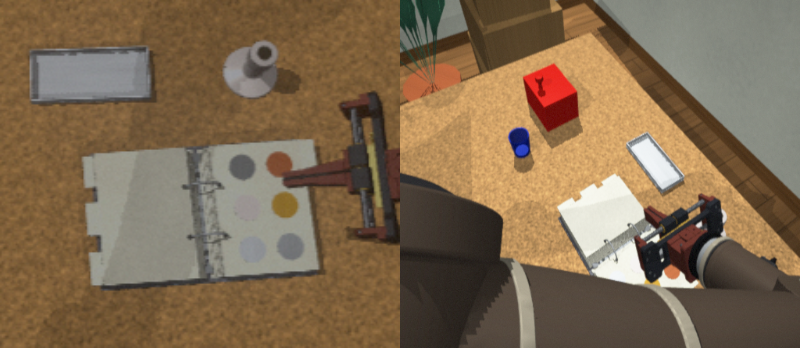

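Run:
```python
from h import *
P=env.state()['tool_pos'];env.line_to([P[0],P[1]-.1,P[2]+.05]);env.wait(.5)
p,d=env.get_image("top");m=env.camera_model("top");S=env.state();print(S['clock'],S['contact_force'].round(2),S['tool_pos'])
def pt(d,x,y,z=.033):
    u,v=proj(m,[x,y,z])[0].round().astype(int);q=np.array([(u-m['cx'])/m['fx'],(v-m['cy'])/m['fy'],1])*np.median(d[v-1:v+2,u-1:u+2])
    return (m['R'].T@(q-m['t'])).round(4)
d0=np.load("pics/top0.npy")
for y in(-.03,.03,.08,.1): print([(pt(d0,x,y)[2],pt(d,x,y)[2]) for x in(.45,.53,.61)])
print('R',[(pt(d0,x,-.2)[2],pt(d,x,-.2)[2]) for x in(.45,.53,.6)])
p0=cv2.imread("pics/top0.png");dif=cv2.absdiff(p,p0).max(2)
for n,(x,y,w,h) in dict(tub=(80,165,85,65),votive=(148,244,38,32),tray=(222,112,80,42),holder=(335,108,40,40)).items(): print(n,dif[y:y+h,x:x+w].max(),(dif[y:y+h,x:x+w]>40).sum())
cv2.imwrite("pics/t5.png",cv2.resize(p[100:270,80:430],(790,384)))
```

```text
21.9917 [ 0.12  0.62 -0.43] [ 0.52868013 -0.24020339  0.29092991]
[(np.float64(0.03), np.float64(0.0321)), (np.float64(0.0279), np.float64(0.0325)), (np.float64(0.0284), np.float64(0.0316))]
[(np.float64(0.0285), np.float64(0.033)), (np.float64(0.0292), np.float64(0.0324)), (np.float64(0.0296), np.float64(0.0315))]
[(np.float64(0.0297), np.float64(0.0333)), (np.float64(0.0283), np.float64(0.0331)), (np.float64(0.0277), np.float64(0.0332))]
[(np.float64(0.0303), np.float64(0.0306)), (np.float64(0.0165), np.float64(0.0338)), (np.float64(0.0237), np.float64(0.0239))]
R [(np.float64(0.0332), np.float64(0.0289)), (np.float64(0.0353), np.float64(0.0306)), (np.float64(0.0333), np.float64(0.0291))]
tub 27 0
votive 25 0
tray 19 0
holder 28 0
```

View pics/t5.png

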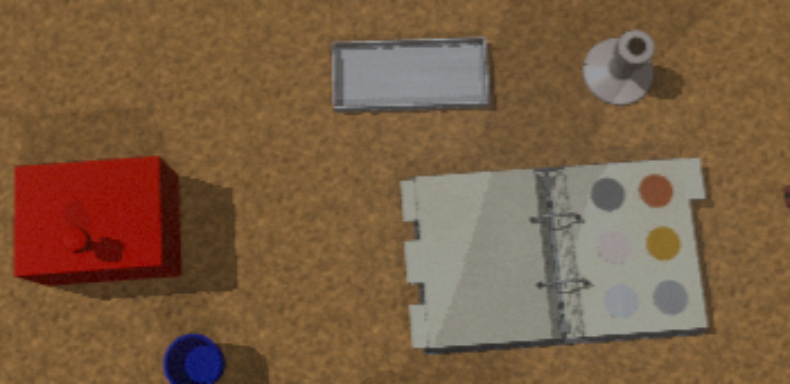

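Left pile rose by about 4 mm evenly (flat), right pile dropped by about 4 mm, and the bystanders show no change. The arm is clear, so I'm handing in.

```bash
python3 -c "
from cell import env
env.finish_job()"
```

```text
the job is handed in; nothing more can be done
```

I turned the top board over the rings with the closed fingertips and handed the job in at about 22 s; the hand-in gives no verdict. The gripper was tilted 30° and slid under the tab. It pushed the board along an arc about the ring axis to about 145°, and the board then settled onto the left-hand pile.

**Forces:** No force guard tripped (4 N going under the tab, 8 N along the arc). Tool readings between moves were about 2 N or less.

**Final top-camera checks:**
- **Turned board:** it lies evenly flat at about 33 mm on the left pile, with its tab showing there.
- **Right pile:** it is about 4 mm lower and flat, with the next board on show.
- **Binder:** it looked unmoved by eye; I did not measure its position again.
- **Bystanders:** the votive, holder, tub and tray showed no change between the first and last images.
- **Robot:** it was clear of everything, with the tip about 0.29 m above the table.

No check failed or disagreed. I did not measure the board's turning speed as it settled.

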